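# Set the honing plate in its holder

## Robot

A 6-joint arm with a two-finger parallel gripper is mounted at the origin on the work surface; the furniture and walls round the work are solid. World frame = base frame: x ahead of the robot, y to its left, z up, the work surface at z = 0. Lengths are in m, angles in degrees, forces in N, time in s.
With the tool pointing down it reaches from about 0.4 to 0.825 m from the base axis. Payload 7 kg.
Tool frame: the origin (TCP) lies at the centre of the arm's flange, where the gripper is bolted on; the fingertips stand 178 mm ahead of it and the grasp point (between the pads) lies 159 mm ahead of it (r.tips_ahead is the z of the fingertips in the tool frame, in m); z points along the fingers, y is the line along which they close (so a half turn about z gives the same grasp; the last joint's range is limited). The gripper opens to 88 mm and grips with 3 to 60 N. Pads are 19 mm wide; open, the fingers measure 130 mm over their backs; the gripper's body (78 mm by 193 mm) begins 47 mm behind the grasp point.
Start: joints at [-56.259, 20.546, 0.682, 0, -70.136, -16.507], TCP at [0.2, -0.645, 0.405] pointing down, gripper open.
Joint ranges: [-176.03, 176.03], [-82.01, 121.73], [-58.28, 71.71], [-173.87, 95.51], [-174.79, -0.11], [-173.66, 173.66]. Speed limits (degrees/s): [136.94, 136.94, 172.46, 180, 180, 180].

## Interface

Orientations are given as [roll, pitch, yaw] about the fixed x, y, z axes, in that order (R = Rz(yaw) Ry(pitch) Rx(roll)).
In Python, from plant import r gives the robot as it stands. The module is installed in compiled form; this text tells all that it offers.
- The arm moves only by the shell command python3 -m pendant 'ROWS' [FORCE]. ROWS is JSON, a list that holds one entry, the list of rows, each a list of 7 numbers: the shift along the tool's x, y, z in m, then the turn, a rotation vector about the tool's x, y, z in degrees, then the gripper command: -1 is shut, 1 is fully open, values between are in proportion. A call has 1 to 5 rows; each row is the pose to reach, as a shift and turn from the pose commanded when the call began, along the tool's axes at that moment; what a row does not reach only later rows make up. A row lasts 1/10 s, in which the tool goes at most 50 mm and 8.59 degrees, less where a joint would pass 70% of its speed; a pose out of reach is approached as far as the arm can. A call with a gripper value outside its range is refused whole. The fingers move at their own pace and stop on an object; FORCE is the grip in N (left out, the last holds). Time passes only in rows, so rows that repeat a pose let the fingers close. It gives the time, the measured TCP pose, the force, the opening and the grip force at its end, in the units of the state.
- r.get_state(): the state, without advancing time (a new reading comes with each control period).
- r.capture(name): name is "scene" or "top" or "wrist"; returns the picture (384x512x3 uint8, red, green, blue); there is no depth.
- r.camera_params(name): a dict with "fx", "fy", "cx", "cy" (pixels), "R" (3x3) and "t" (3): a world point X has camera coordinates R X + t. Camera axes: x right, y down, z forward; pixel columns grow to the right and rows downward; lengths in m; the calibration is good to about 2 mm. A picture is of the moment at which its call begins: read the wrist's pose just before it. camera_params takes no time and is no camera call; for the wrist camera it gives the pose at the moment of the call.
- r.close_job(): hands the job in; it is judged then, once.
The state is a dict: "time_s": time; "joints": joint angles; "qd": joint speeds; "joint_torque": joint torques, N m; "tcp_pos": TCP position; "eef_rot": TCP orientation; "contact_force": force on the tool from outside, world axes, zero at the start; "moment": the same for the moment, N m; "gripper_width": finger opening in m; "gripper_force": force on a finger pad.
Only numpy, scipy, OpenCV 4.12 (cv2) and the standard library are available. Lean on these libraries where they do the work, as an engineer would, in place of code of your own. Each camera call takes 0.05 s, during which the arm holds its last target. There are 200 camera calls.

## Task

Set the fine honing plate (red dots) in the sharpening holder. It lies sunk in its channel of the wooden case, where its sides cannot be gripped: press on it gently, slide it out of the channel's open end until a good third of its length hangs over without falling, take the overhanging part by its two long sides and lift it out. Push its far end against the orange sprung jaw, lower the near end behind the black fixed jaw and let go, so that it lies flat, dotted face up, clamped between the jaws; never force it, and leave the blue-dotted plate, whetstone, cup, shears and brush where they are.

Things in the scene. Friction and masses are not known exactly. Their poses are not given: they have to be found in the camera images.
- case: Base of a wooden sharpening case, fixed, 148 (x) x 166 (y) x 34 mm high; origin at the centre of its underside on the table. Two channels run along its y, 56 mm wide and 4 mm deep (floor at z = 30 mm), centred at x = -34 and +34 mm, closed by a wall at the +y end, open at the -y end: the edge over which a plate is slid is at y = -83 mm. Which plate is in which channel varies.
- plate_centre (a point): Centre (half-way up) of the fine honing plate: loose flat steel plate with RED dots on top, 50 (x) x 150 (y) x 3 mm (z, up), 0.15 to 0.23 kg, in one channel of the case with 3 mm play each side, its top 1 mm below the walls. It slides on the case (friction about 0.2) more easily than under a fingertip: pressed with 6 to 12 N it follows the finger, under less the finger may slip; over 20 N is too hard.
- plate_end (a point): Middle of the short end of the red-dotted plate that points to the channel's open end: 75 mm from the plate's centre along its own -y, half-way up. Its axes are those of the plate.
- coarse_plate: Coarse honing plate with BLUE dots, same size, in the other channel; origin at the centre of its underside. Leave it there.
- holder: Fixed sharpening holder; origin on the table below the middle of the plate's place, y along the plate's length. A grey rail 34 mm wide (fingers pass down both sides of the 50 mm plate) with rubber seat strips at z = 40 mm, on a black foot 66 mm wide, 12 mm high. Fixed jaw at its -y end, sprung jaw at +y. Empty, the gap between the jaws is 144 mm, 6 mm less than the plate's length.
- fixed_jaw (a point): Middle of the inner face of the black fixed jaw (36 mm wide, 16 mm long), 75 mm from the holder's middle along its -y; 1.5 mm below the jaw's top, which is at z = 43 mm.
- jaw (a joint): Travel of the orange sprung jaw away from the fixed jaw, in m: 0 at rest (inner face at y = +69 mm of the holder), 0.006 with the plate clamped, 0.012 at its stop. Its spring pushes back with 4 N at 0 and 0.5 N more for each mm (7 N with the plate in); damped, so it returns at under 0.1 m/s.
- jaw_face (a point): Middle of the inner face of the orange sprung jaw (36 mm wide, 16 mm long), 1.5 mm below its top (top at z = 43 mm); moves with it. The black spring housing behind it spans y = 98 to 116 mm of the holder, top at z = 44 mm.
- whetstone: Grey whetstone on a dark base, 75 x 215 x 38 mm, origin at the centre of its underside. Leave it alone.
- steel_cup: Steel cup, 81 mm across and 99 mm high, origin at the centre of its underside. Leave it alone.
- shears: Black-handled scissors lying flat, 206 x 84 x 11 mm, origin at the centre of the underside. Leave them alone.
- the_hand_sealer: Blue heat sealer with a raised arm on the right of the table, fixed, part of the room; origin under its middle. It and the white scale behind it stand up to about 0.3 m high: pass above or round them.
- scrub_brush: Wooden scrubbing brush, 61 x 154 x 46 mm, origin at the centre of its underside. Leave it alone.

How it is judged (in metres and radians):
On the way, in this order (a step that is already met when the one before it is completed fails the run):
1. the red-dotted plate lies flat on its channel's floor and hangs at least 40 mm out over the channel's open end (y of plate_end in the frame of case below -0.123 m and height (world z) of plate_centre between 0.0285 and 0.0345 m and angle between plate_centre's own z axis and vertical below 0.05 rad), for 0.3 s.
2. the plate is lifted clear of the case (height (world z) of plate_centre above 0.055 m), for 0.2 s.
At the end, for the whole second after the job is handed in: The red-dotted plate lies flat on the holder's seat, clamped between both jaws: centre within 4 mm lengthwise and 8 mm sideways of the holder's middle, 39 to 43.5 mm up, within 0.08 rad of its length and 0.04 rad of level, dots up, the sprung jaw held open 4 to 8 mm by it (y of plate_centre in the frame of holder between -0.004 and 0.004 m and x of plate_centre in the frame of holder between -0.008 and 0.008 m and z of plate_centre in the frame of holder between 0.039 and 0.0435 m and angle between the y axis of plate_centre and the y axis of holder, either way round below 0.08 rad and angle between plate_centre's own z axis and vertical below 0.04 rad and value of joint jaw between 0.004 and 0.008 m); the robot touches nothing.
It fails at once if the plate is pressed onto the case with more than 20 N (contact force between plate and case above 20 N).
It fails at once if the plate is forced against the holder and its jaws with more than 40 N in all (clamped, it bears 16 N) (contact force between plate and holder above 40 N).
It fails at once if the plate falls off the case or out of the grip (height (world z) of plate_centre below 0.022 m).
It fails at once if a bystander (blue-dotted plate, whetstone, cup, shears, brush) is moved more than 20 mm (distance of any of coarse_plate, whetstone, steel_cup, shears, scrub_brush from where it was at the start of the episode above 0.02 m).
It also fails if it takes over 72 s, if anything falls off the work surface, if the arm or the gripper's body presses on something with over 40 N, if the wrist force passes 120 N, or if a joint passes its speed limit or range.

## Working session

There is one attempt and no reset: what is moved stays moved. The work goes in short steps, Python scripts to look and compute and a shell command to move; the robot and the scene stay as the last step left them, time stands still between calls to the robot, and variables do not carry over. Pictures are saved under pics/ and viewed, at most 10 in all, crops included, and the job is handed in when it is done.

```bash
mkdir -p pics; python3 - <<'E'
from plant import r
import cv2,numpy as np
for n in("scene","top"):
    im=r.capture(n); cv2.imwrite(f"pics/{n}0.png",im[:,:,::-1]); np.save(f"pics/{n}0.npy",im)
    p=r.camera_params(n); print(n,{k:np.round(v,3).tolist() for k,v in p.items()})
s=r.get_state(); print(s)
E
```

```text
scene {'fx': 410.991, 'fy': 410.991, 'cx': 250.163, 'cy': 205.038, 'R': [[-0.635, -0.772, -0.001], [-0.498, 0.411, -0.764], [0.59, -0.485, -0.645]], 't': [0.306, 0.349, 0.992]}
top {'fx': 367.979, 'fy': 367.979, 'cx': 260.187, 'cy': 187.551, 'R': [[0.014, -1.0, 0.005], [-0.982, -0.014, -0.187], [0.187, -0.002, -0.982]], 't': [-0.085, 0.599, 1.061]}
{'time_s': 0.1, 'joints': array([-5.62578893e+01,  2.05871889e+01,  6.38641376e-01, -1.52855349e-02,
       -7.01360952e+01, -1.65070094e+01]), 'qd': array([ 0.0641843 , -0.01412185, -0.0011138 ,  0.12175344,  0.12324542,
        0.0042157 ]), 'joint_torque': array([-1.43507634e-03, -5.84161806e+01,  2.93752187e+01,  7.01548889e+00,
        1.02209556e-02, -3.28755220e-05]), 'tcp_pos': array([ 0.19993821, -0.6445296 ,  0.40382259]), 'eef_rot': array([ 1.79914763e+02, -1.02737495e-02, -1.62770095e+02]), 'contact_force': array([ 0.12446677, -0.35256254, -0.70885741]), 'moment': array([-0.04056596, -0.01532093, -0.0126727 ]), 'gripper_force': 0.0, 'gripper_width': 0.0875176371566157}
```

View pics/top0.png

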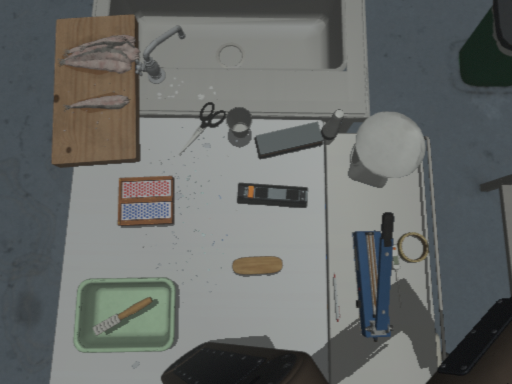

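View pics/scene0.png

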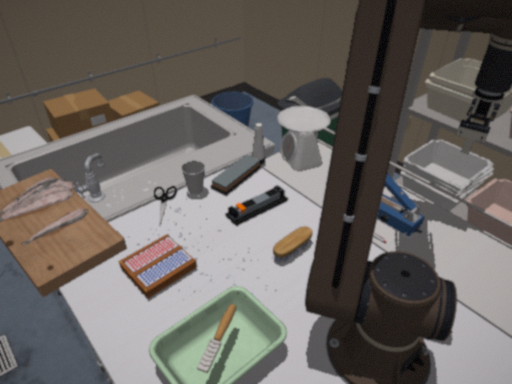

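The top view shows the case at (147,201) with the red plate on the upper, far side. The holder is at (272,194), with its orange jaw at the left (world +y). I'll zoom in to find the open end.

```bash
cat > h.py <<'E'
import numpy as np,cv2
from plant import r
def ray(n,uv,z,p=None):
    p=p or r.camera_params(n); R=np.array(p["R"]);t=np.array(p["t"])
    uv=np.atleast_2d(uv).astype(float)
    d=np.c_[(uv[:,0]-p["cx"])/p["fx"],(uv[:,1]-p["cy"])/p["fy"],np.ones(len(uv))]@R
    o=-R.T@t
    return o+d*((z-o[2])/d[:,2])[:,None]
E
python3 - <<'E'
from h import *
im=np.load("pics/top0.npy")[:,:,::-1]
a=cv2.resize(im[165:240,105:185],None,fx=8,fy=8,interpolation=cv2.INTER_CUBIC)[:600]
b=cv2.resize(im[175:215,230:315],None,fx=9,fy=9,interpolation=cv2.INTER_CUBIC)
cv2.imwrite("pics/a.png",a);cv2.imwrite("pics/b.png",b)
hsv=cv2.cvtColor(im,cv2.COLOR_BGR2HSV)
def rect(m,z,nm):
    n,l,st,c=cv2.connectedComponentsWithStats(m.astype(np.uint8))
    k=1+np.argmax(st[1:,4]); pts=np.argwhere(l==k)[:,::-1]
    w=ray("top",pts,z)[:,:2]
    print(nm,st[k].tolist(),c[k].round(1),[np.round(x,4) for x in cv2.minAreaRect(w.astype(np.float32))])
E
```

```text
(no output)
```

View pics/a.png

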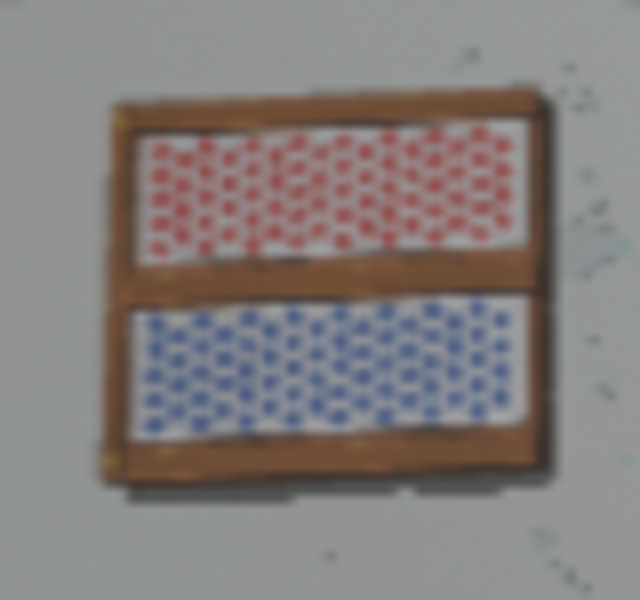

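View pics/b.png

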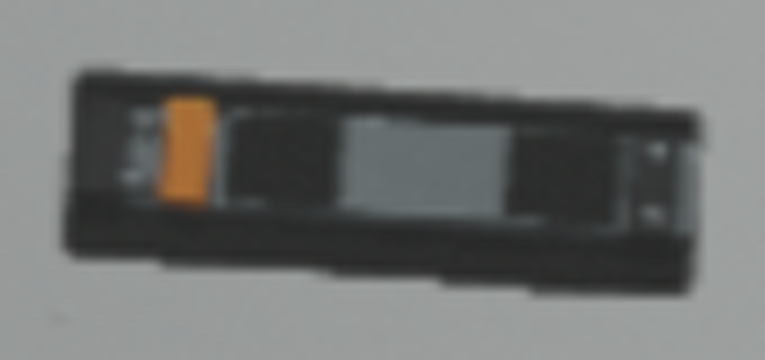

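The channel's closed wall is at the left (world +y) and its open end at the right (−y), facing the holder. The red plate is in the channel nearer the sink. Now I'll measure both.

```bash
cat >> h.py <<'E'
def top_measure(im):
    hsv=cv2.cvtColor(im,cv2.COLOR_RGB2HSV); H,S,V=[hsv[...,i].astype(int) for i in range(3)]
    return H,S,V
def comp(m,box):
    u0,v0,u1,v1=box; mm=np.zeros(m.shape,np.uint8); mm[v0:v1,u0:u1]=m[v0:v1,u0:u1]
    n,l,st,c=cv2.connectedComponentsWithStats(mm); k=1+np.argmax(st[1:,4])
    return np.argwhere(l==k)[:,::-1]
def rect(pts,z,n="top"):
    hull=cv2.convexHull(pts.astype(np.int32))[:,0]
    # pixel squares: use corners
    q=np.concatenate([hull+np.array(d) for d in((.5,.5),(-.5,.5),(.5,-.5),(-.5,-.5))])
    w=ray(n,q,z)[:,:2].astype(np.float32)
    (c,s,a)=cv2.minAreaRect(w*1000); 
    return np.round(c,1),np.round(s,1),round(a,2)
E
python3 - <<'E'
from h import *
im=np.load("pics/top0.npy"); H,S,V=top_measure(im)
wood=(H>5)&(H<20)&(S>90)
case=(115,172,178,230)
print("case top",rect(comp(wood,case),.034),comp(wood,case).shape)
# red dots, blue dots
for nm,m in(("red",((H<5)|(H>170))&(S>60)&(V>120)),("blue",(H>105)&(H<130)&(S>60))):
    mm=np.zeros(m.shape,np.uint8); mm[172:230,115:178]=m[172:230,115:178]
    mm=cv2.morphologyEx(mm,cv2.MORPH_CLOSE,np.ones((5,5)))
    p=comp(mm,case); print(nm,p.mean(0),rect(p,.033),ray("top",p.mean(0),.033))
light=(~wood)&(V>130); 
org=(H>5)&(H<18)&(S>150)
p=comp(org,(230,175,315,215)); print("orange",rect(p,.043),ray("top",p.mean(0),.043))
blk=(V<110); p=comp(blk,(230,175,315,215)); print("foot",rect(p,.012), rect(p,.043))
sc=np.load("pics/scene0.npy");H,S,V=top_measure(sc)
p=comp((H>5)&(H<18)&(S>150)&(V>150),(225,190,290,220));print("orange scene",len(p),ray("scene",p.mean(0),.04))
p=comp(((H<6)|(H>168))&(S>40)&(V>130),(115,235,200,270));print("red scene",len(p))
m=(((H<6)|(H>168))&(S>40)&(V>130)); q=np.argwhere(m[230:275,110:200])[:,::-1]+[110,230]; print(q.mean(0),ray("scene",q.mean(0),.033))
E
```

```text
case top (array([559.8, 276.4]), array([149. , 167.8]), 3.31) (748, 2)
red [145.75444265 188.36995153] (array([596.5, 277.1]), array([ 48.3, 139.5]), 3.37) [[0.59656217 0.2776306  0.033     ]]
blue [144.9408 210.4288] (array([528.4, 274.9]), array([ 47.5, 137.5]), 4.02) [[0.52784897 0.27517001 0.033     ]]
orange (array([589.7, -45.6]), array([37.4, 15.3]), 1.01) [[ 0.59023864 -0.04685494  0.043     ]]
foot (array([ 585.2, -113.7]), array([223.1,  71.9]), 86.68) (array([ 579.9, -112.6]), array([217.,  70.]), 86.68)
orange scene 34 [[ 0.59051081 -0.04864091  0.04      ]]
red scene 593
[150.41734861 253.8690671 ] [[0.59636252 0.27871198 0.033     ]]
```

```bash
python3 -m pendant '[[[0,0,-0.05,0,0,0,-1],[0,0,-0.1,0,0,0,-1],[0,0,-0.15,0,0,0,-1],[0,0,-0.16,0,0,0,-1]]]' 10 >/dev/null
for i in 1 2 3 4; do python3 -m pendant '[[[-0.032,0.0383,0,0,0,0,-1],[-0.064,0.0766,0,0,0,0,-1],[-0.096,0.1149,0,0,0,0,-1],[-0.128,0.1532,0,0,0,0,-1],[-0.160,0.1915,0,0,0,0,-1]]]' | tail -1; done
python3 -m pendant '[[[0,0,0,0,0,-8.5,-1],[0,0,0,0,0,-17,-1],[0,0,0,0,0,-25.5,-1],[0,0,0,0,0,-34,-1],[0,0,0,0,0,-42.5,-1]]]' | tail -1
python3 -m pendant '[[[0,0,0,0,0,-8.5,-1],[0,0,0,0,0,-17,-1],[0,0,0,0,0,-25.5,-1],[0,0,0,0,0,-33.6,-1],[0,0,0,0,0,-33.6,-1]]]' | tail -1
python3 - <<'E'
from h import *
s=r.get_state();print(s["tcp_pos"],s["eef_rot"],s["contact_force"],s["joints"],s["time_s"])
p=r.camera_params("wrist");print({k:np.round(v,3).tolist() for k,v in p.items()})
im=r.capture("wrist");np.save("pics/w1.npy",im);cv2.imwrite("pics/w1.png",im[:,:,::-1])
t=np.load("pics/top0.npy")
print("cup",ray("top",[239,122],.05),"stone",ray("top",[[257,145],[321,132]],.03))
E
```

```text
gripper_force: 0.0
gripper_force: 0.0
gripper_force: 0.0
gripper_force: 0.0
gripper_force: 0.0
gripper_force: 0.0
[0.58428801 0.27658509 0.56416881] [ 1.79959355e+02 -1.82928682e-02 -8.65480326e+01] [0.56694572 0.22394639 0.11043061] [ 4.25872800e+01  1.48498761e+01  1.28524201e+01 -1.14707815e-02
 -8.80456161e+01 -3.91349235e+01] 3.5
{'fx': 310.27, 'fy': 310.27, 'cx': 250.528, 'cy': 193.892, 'R': [[-0.998, -0.059, 0.0], [-0.058, 0.966, 0.252], [-0.015, 0.251, -0.968]], 't': [0.599, -0.306, 0.483]}
cup [[ 0.81119306 -0.0067809   0.05      ]] stone [[ 0.74260609 -0.06470563  0.03      ]
 [ 0.78914306 -0.26923996  0.03      ]]
```

View pics/w1.png

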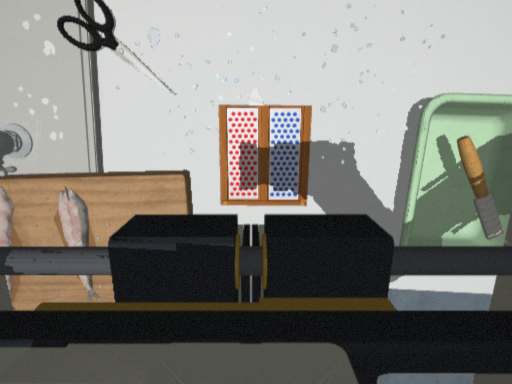

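The wrist view shows the case at (265,155), with the red plate at (243,154) on the left (+x) and the open end at the top (−y). I'll measure with it.

```bash
cat >> h.py <<'E'
def wcase(im,p,box):
    H,S,V=top_measure(im); out={}
    for nm,m in(("red",((H<6)|(H>170))&(S>70)&(V>90)),("blue",(H>105)&(H<130)&(S>70))):
        mm=np.zeros(m.shape,np.uint8); u0,v0,u1,v1=box; mm[v0:v1,u0:u1]=m[v0:v1,u0:u1]
        mm=cv2.morphologyEx(mm,cv2.MORPH_CLOSE,np.ones((9,9)))
        q=comp(mm,box); hull=cv2.convexHull(q.astype(np.int32))[:,0]
        w=ray("wrist",hull,.033,p)[:,:2].astype(np.float32)*1000
        c,s,a=cv2.minAreaRect(w); out[nm]=(np.round(c,1),np.round(s,1),round(a,2))
    return out
E
python3 - <<'E'
from h import *
im=np.load("pics/w1.npy");p=r.camera_params("wrist")
print(wcase(im,p,(215,100,315,210)))
H,S,V=top_measure(im)
w=(H>5)&(H<20)&(S>110)
q=comp(w,(213,98,318,209)); h=cv2.convexHull(q.astype(np.int32))[:,0]
c,s,a=cv2.minAreaRect(ray("wrist",h,.034,p)[:,:2].astype(np.float32)*1000); print("case",c,s,a)
E
```

```text
{'red': (array([597.3, 276.6]), array([ 44.9, 137. ]), 3.37), 'blue': (array([528.6, 272.9]), array([ 45.4, 137. ]), 2.97)}
case (561.44140625, 277.9273986816406) (147.03924560546875, 161.75193786621094) 3.1133077144622803
```

```bash
python3 -m pendant '[[[-0.01,-0.006,0.045,0,0,0,-1],[-0.022,-0.012,0.09,0,0,0,-1],[-0.022,-0.012,0.14,0,0,0,-1],[-0.022,-0.012,0.19,0,0,0,-1],[-0.022,-0.012,0.24,0,0,0,-1]]]' | tail -1
python3 -m pendant '[[[0,0,0.045,0,0,0,-1],[0,0,0.08,0,0,0,-1],[0,0,0.095,0,0,0,-1],[0,0,0.101,0,0,0,-1],[0,0,0.101,0,0,0,-1]]]'
python3 -m pendant '[[[0,0,0.003,0,0,0,-1],[0,0,0.006,0,0,0,-1],[0,0,0.006,0,0,0,-1]]]'
```

```text
gripper_force: 0.0
time_s: 4.55
tcp_pos: [0.5954, 0.2995, 0.2242]
eef_rot: [-180.0, 0.0, -86.7]
contact_force: [0.2, -0.4, 0.9]
gripper_width: 0.0007
gripper_force: 0.0
time_s: 4.85
tcp_pos: [0.5951, 0.2993, 0.2185]
eef_rot: [-179.9, 0.1, -86.7]
contact_force: [0.0, -0.5, -1.1]
gripper_width: 0.0004
gripper_force: 0.0
```

Tips are at 0.0405, and the plate top should be at about 0.033.

```bash
for i in 1 2 3; do python3 -m pendant '[[[0,0,0.001,0,0,0,-1],[0,0,0.002,0,0,0,-1],[0,0,0.002,0,0,0,-1]]]' | grep -E "tcp|contact"; done
```

```text
tcp_pos: [0.595, 0.2992, 0.2157]
contact_force: [0.3, 0.5, 0.5]
tcp_pos: [0.5949, 0.2992, 0.2134]
contact_force: [0.2, 0.3, -0.5]
tcp_pos: [0.595, 0.2992, 0.2116]
contact_force: [-0.1, -0.6, 0.0]
```

```bash
for i in 1 2; do python3 -m pendant '[[[0,0,0.0005,0,0,0,-1],[0,0,0.0005,0,0,0,-1],[0,0,0.0005,0,0,0,-1]]]' | grep -E "tcp|contact"; done
```

```text
tcp_pos: [0.5951, 0.2992, 0.2115]
contact_force: [0.2, -1.4, 4.0]
tcp_pos: [0.5952, 0.2993, 0.2115]
contact_force: [-1.2, -0.9, 6.9]
```

```bash
python3 -m pendant '[[[0,0,0.0003,0,0,0,-1],[0,0,0.0004,0,0,0,-1],[0,0,0.0004,0,0,0,-1]]]' | grep -E "tcp|contact"; python3 -m pendant '[[[0.001,0,0,0,0,0,-1],[0.003,0,0,0,0,0,-1],[0.005,0,0,0,0,0,-1],[0.008,0,0,0,0,0,-1]]]' | grep -E "tcp|contact"
```

```text
tcp_pos: [0.5953, 0.2993, 0.2114]
contact_force: [-1.8, -1.5, 9.4]
tcp_pos: [0.5961, 0.292, 0.2115]
contact_force: [-0.4, 0.3, 6.5]
```

```bash
python3 -m pendant '[[[0.001,0,0.0003,0,0,0,-1],[0.003,0,0.0004,0,0,0,-1],[0.005,0,0.0004,0,0,0,-1],[0.008,0,0.0004,0,0,0,-1]]]' | grep -E "tcp|contact"; python3 - <<'E'
from h import *
for n in range(2): print(r.get_state()["contact_force"])
p=r.camera_params("wrist");im=r.capture("wrist");np.save("pics/w2.npy",im);cv2.imwrite("pics/w2.png",im[:,:,::-1])
print(r.get_state()["contact_force"])
E
```

```text
tcp_pos: [0.5968, 0.2843, 0.2114]
contact_force: [-0.7, 1.9, 8.0]
[-0.6773468   1.86967163  7.99280475]
[-0.6773468   1.86967163  7.99280475]
[0.27928607 0.85682008 8.07044525]
```

View pics/w2.png

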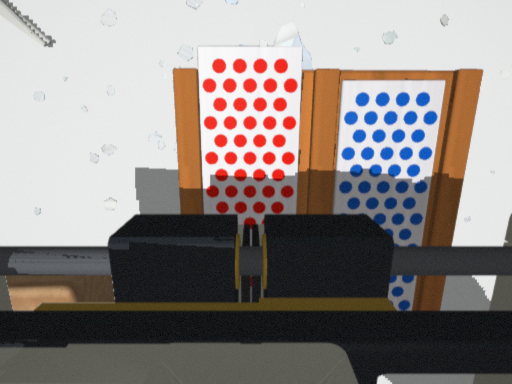

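The plate follows: its end (row 46) is already past the case edge (row 71). I'll continue.

```bash
python3 - <<'E'
from h import *
print(ray("wrist",[250,46],.033),ray("wrist",[[190,70],[320,70]],.034))
E
python3 -m pendant '[[[0.003,0,0.0001,0,0,0,-1],[0.006,0,0.0001,0,0,0,-1],[0.009,0,0.0001,0,0,0,-1],[0.012,0,0.0001,0,0,0,-1],[0.015,0,0.0001,0,0,0,-1]]]' | grep -E "tcp|contact"
python3 -m pendant '[[[0.003,0,0,0,0,0,-1],[0.006,0,0,0,0,0,-1],[0.009,0,0,0,0,0,-1],[0.012,0,0,0,0,0,-1],[0.015,0,0,0,0,0,-1]]]' | grep -E "tcp|contact"
```

```text
[[0.6030074  0.18660308 0.033     ]] [[0.63089331 0.1989037  0.034     ]
 [0.56918267 0.1953489  0.034     ]]
tcp_pos: [0.5977, 0.2692, 0.2114]
contact_force: [0.1, 1.7, 8.0]
tcp_pos: [0.5986, 0.2542, 0.2114]
contact_force: [-0.2, 2.1, 8.6]
```

```bash

python3 -m pendant '[[[0.003,0,0,0,0,0,-1],[0.006,0,0,0,0,0,-1],[0.009,0,0,0,0,0,-1],[0.012,0,0,0,0,0,-1],[0.015,0,0,0,0,0,-1]]]' | grep -E "tcp|contact"
python3 -m pendant '[[[0.003,0,0,0,0,0,-1],[0.005,0,0,0,0,0,-1],[0.006,0,0,0,0,0,-1],[0.006,0,0,0,0,0,-1]]]' | grep -E "tcp|contact"
python3 - <<'E'
from h import *
im=r.capture("wrist");np.save("pics/w3.npy",im)
H,S,V=top_measure(im)
print(r.get_state()["tcp_pos"])
# light plate mask along columns: print the value profile in column 250
m=(((H<6)|(H>170))&(S>90)&(V>90)); q=np.argwhere(m[:200])[:,::-1]; print(len(q),q.min(0),q.max(0))
print([ (v,int(S[v,235]),int(V[v,235])) for v in range(0,16,2)])
E
```

```text
tcp_pos: [0.5994, 0.2392, 0.2115]
contact_force: [-1.2, 2.1, 9.1]
tcp_pos: [0.5998, 0.2331, 0.2114]
contact_force: [-1.3, 0.8, 9.1]
[0.59975952 0.23311383 0.21139325]
5081 [203  59] [297 197]
[(0, 1, 219), (2, 0, 220), (4, 1, 220), (6, 2, 219), (8, 2, 220), (10, 2, 227), (12, 1, 235), (14, 1, 223)]
```

```bash

python3 -m pendant '[[[0,0,-0.002,0,0,0,-1],[0,0,-0.02,0,0,0,-1],[0,0,-0.06,0,0,0,0],[0,0,-0.10,0,0,0,1],[0,0,-0.14,0,0,0,1]]]' | grep -E "tcp|contact"
python3 -m pendant '[[[0,0,0,0,0,0,1],[0,0,0,0,0,0,1],[0,0,0,0,0,0,1]]]' | grep -E "tcp|contact|width"
python3 - <<'E'
from h import *
p=r.camera_params("wrist");im=r.capture("wrist");np.save("pics/w4.npy",im);cv2.imwrite("pics/w4.png",im[:,:,::-1])
H,S,V=top_measure(im)
m=(((H<6)|(H>170))&(S>70)&(V>90)).astype(np.uint8); m[:, :130]=0; m[215:]=0
mm=cv2.morphologyEx(m,cv2.MORPH_CLOSE,np.ones((11,11)))
q=comp(mm,(130,0,400,215)); h=cv2.convexHull(q.astype(np.int32))[:,0]
c,s,a=cv2.minAreaRect(ray("wrist",h,.033,p)[:,:2].astype(np.float32)*1000); print(c,s,a,q.min(0),q.max(0))
E
```

```text
tcp_pos: [0.5986, 0.2321, 0.3506]
contact_force: [0.0, 0.6, 0.2]
tcp_pos: [0.5984, 0.2321, 0.3485]
contact_force: [-0.2, 0.1, 0.0]
gripper_width: 0.0428
(602.6228637695312, 201.32301330566406) (45.729103088378906, 120.52511596679688) 3.2303521633148193 [222  86] [272 213]
```

View pics/w4.png

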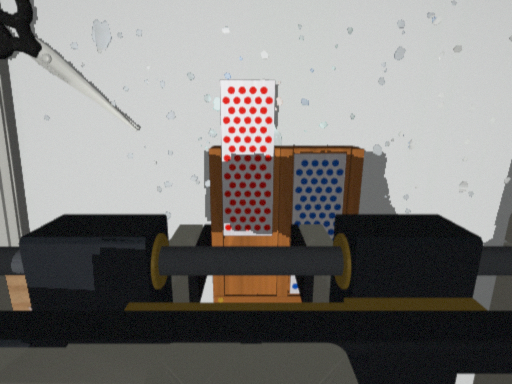

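The plate hangs out, from its end at (248,80) to the case edge at row 147. I'll compute the grasp.

```bash
python3 - <<'E'
from h import *
print(ray("wrist",[[222,81],[274,81],[222,140],[274,140]],.033).round(4).tolist(),ray("wrist",[[215,147],[340,147]],.034).round(4).tolist())
s=r.get_state();print(s["tcp_pos"],s["eef_rot"],s["gripper_width"])
E
```

```text
[[0.6286, 0.1381, 0.033], [0.5819, 0.1354, 0.033], [0.6268, 0.1905, 0.033], [0.5779, 0.1877, 0.033]] [[0.6331, 0.1973, 0.034], [0.5153, 0.1906, 0.034]]
[0.59846248 0.23209396 0.348192  ] [ 1.79867611e+02 -6.43715970e-02 -8.66773820e+01] 0.047031627379009885
```

```bash

python3 -m pendant '[[[0.03,-0.001,0,0,0,0,1],[0.0552,-0.0013,0,0,0,0,1],[0.0552,-0.0013,0.04,0,0,0,1],[0.0552,-0.0013,0.08,0,0,0,1],[0.0552,-0.0013,0.10,0,0,0,1]]]' | grep -E "tcp|contact|width"
python3 -m pendant '[[[0,0,0.025,0,0,0,1],[0,0,0.045,0,0,0,1],[0,0,0.055,0,0,0,1],[0,0,0.055,0,0,0,1]]]' | grep -E "tcp|contact|width"
```

```text
tcp_pos: [0.6019, 0.1761, 0.245]
contact_force: [0.2, -0.5, -0.9]
gripper_width: 0.085
tcp_pos: [0.6027, 0.1768, 0.1924]
contact_force: [-0.2, 0.0, 0.4]
gripper_width: 0.0876
```

```bash

python3 -m pendant '[[[0,0,0,0,0,0,0.2],[0,0,0,0,0,0,0.2],[0,0,0,0,0,0,-0.3],[0,0,0,0,0,0,-0.3],[0,0,0,0,0,0,-0.3]]]' 40 | grep -E "tcp|contact|width|gripper_f"
python3 -m pendant '[[[0,0,0,0,0,0,-1],[0,0,0,0,0,0,-1],[0,0,0,0,0,0,-1],[0,0,0,0,0,0,-1]]]' 40| grep -E "tcp|contact|width|gripper_f"
```

```text
tcp_pos: [0.6035, 0.1773, 0.1953]
contact_force: [-0.7, -0.5, -0.3]
gripper_width: 0.053
gripper_force: 0.0
tcp_pos: [0.6035, 0.1774, 0.195]
contact_force: [-0.6, -0.4, 2.4]
gripper_width: 0.0484
gripper_force: 40.0
```

```bash

python3 -m pendant '[[[0,0,-0.005,0,0,0,-1],[0,0,-0.02,0,0,0,-1],[0,0,-0.05,0,0,0,-1],[0,0,-0.09,0,0,0,-1],[0,0,-0.13,0,0,0,-1]]]' 40 | grep -E "tcp|contact|width|gripper_f"
python3 -m pendant '[[[0.02,0.004,-0.03,0,0,0,-1],[0.055,0.01,-0.05,0,0,2,-1],[0.09,0.016,-0.07,0,0,4.5,-1],[0.116,0.02,-0.075,0,0,6.6,-1],[0.116,0.02,-0.075,0,0,6.6,-1]]]' | grep -E "tcp|rot|contact|width|gripper_f"
python3 - <<'E'
from h import *
s=r.get_state();p=r.camera_params("wrist");im=r.capture("wrist")
np.save("pics/w5.npy",im);import pickle;pickle.dump((s,p),open("pics/w5.pkl","wb"))
cv2.imwrite("pics/w5.png",im[:,:,::-1])
print(ray("wrist",[[250,0],[250,160]],.043,p))
E
```

```text
tcp_pos: [0.603, 0.177, 0.3255]
contact_force: [1.1, 1.4, -2.4]
gripper_width: 0.0486
gripper_force: 40.0
tcp_pos: [0.5895, 0.0576, 0.4013]
eef_rot: [-179.9, 0.0, -93.5]
contact_force: [0.7, 0.3, -1.6]
gripper_width: 0.0486
gripper_force: 40.0
[[ 0.57964319 -0.11536987  0.043     ]
 [ 0.58930398  0.0402537   0.043     ]]
```

View pics/w5.png

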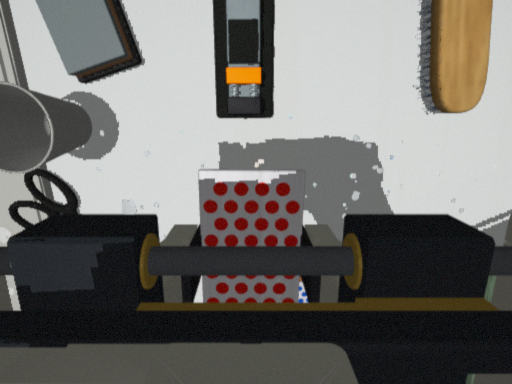

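The plate is held square (near end at row 172). The orange jaw is at (243,75), aligned with the column of the plate. Next, the fixed jaw.

```bash

python3 -m pendant '[[[0.04,0.0,0,0,0,0,-1],[0.08,0.0,0,0,0,0,-1],[0.12,0.0,0,0,0,0,-1],[0.14,0,0,0,0,0,-1],[0.14,0,0,0,0,0,-1]]]' 40 | grep -E "tcp|rot|contact|width|gripper_f"
python3 - <<'E'
from h import *
s=r.get_state();p=r.camera_params("wrist");im=r.capture("wrist")
np.save("pics/w6.npy",im);import pickle;pickle.dump((s,p),open("pics/w6.pkl","wb"))
sc=r.capture("scene");np.save("pics/s6.npy",sc)
a=cv2.resize(im[0:190,150:350],None,fx=2.5,fy=2.5); b=cv2.resize(sc[120:240,200:360],None,fx=3,fy=3)[:, :]
o=np.zeros((max(a.shape[0],b.shape[0]),a.shape[1]+300,3),np.uint8);o[:a.shape[0],:a.shape[1]]=a
o[:360,a.shape[1]:]=b[:,90:390]
cv2.imwrite("pics/w6.png",o[:,:,::-1])
im5=np.load("pics/w5.npy");p5=pickle.load(open("pics/w5.pkl","rb"))[1]
H,S,V=top_measure(im5)
q=comp((H>5)&(H<20)&(S>180)&(V>180),(200,50,290,100));h=cv2.convexHull(q.astype(np.int32))[:,0]
print("orange",cv2.minAreaRect(ray("wrist",h,.043,p5)[:,:2].astype(np.float32)*1000),q.min(0),q.max(0))
q=comp(V<70,(190,0,300,130));h=cv2.convexHull(q.astype(np.int32))[:,0]
print("foot dark",q.min(0),q.max(0))
for v in (20,60,105): 
    c=q[q[:,1]==v][:,0]; print(v,ray("wrist",[[c.min(),v],[c.max(),v]],.012,p5)[:,:2].round(4).tolist())
E
```

```text
tcp_pos: [0.5819, -0.081, 0.399]
eef_rot: [179.9, -0.0, -93.4]
contact_force: [0.3, 0.2, -2.2]
gripper_width: 0.0484
gripper_force: 40.0
orange ((590.9612426757812, -48.04711151123047), (14.442687034606934, 34.864749908447266), 86.46226501464844) [226  67] [260  82]
foot dark [213   0] [273 117]
20 [[0.6189, -0.1084], [0.5557, -0.1045]]
60 [[0.6215, -0.0686], [0.5585, -0.0647]]
105 [[0.6235, -0.0207], [0.5606, -0.0168]]
```

View pics/w6.png

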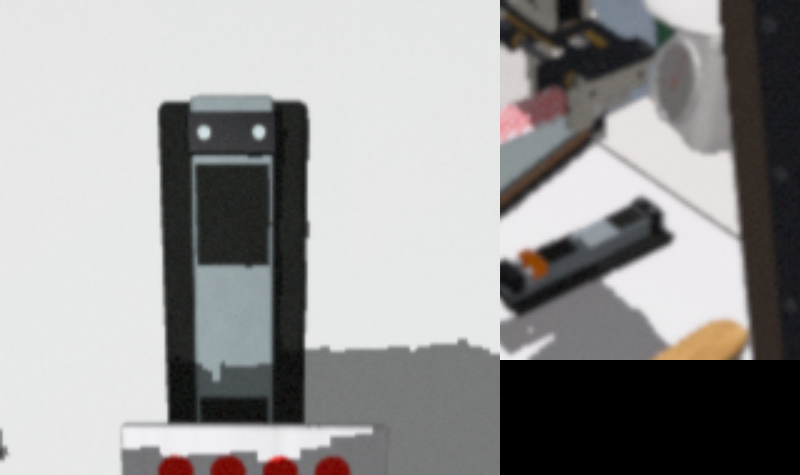

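```bash
cat > pnp.py <<'E'
from h import *
import pickle
def dots(im,vmax,umin=190,umax=320,amin=15):
    H,S,V=top_measure(im); m=(((H<8)|(H>168))&(S>110)&(V>60)).astype(np.uint8)
    m[vmax:]=0;m[:,:umin]=0;m[:,umax:]=0
    n,l,st,c=cv2.connectedComponentsWithStats(m)
    return np.array([c[i] for i in range(1,n) if st[i,4]>=amin])
def rows(d,gap):  # group by v
    d=d[np.argsort(d[:,1])]; g=[[d[0]]]
    for x in d[1:]:
        (g[-1].append(x) if x[1]-g[-1][-1][1]<gap else g.append([x]))
    return [np.array(sorted(x,key=lambda a:a[0])) for x in g]
E
python3 - <<'E'
from pnp import *
p=r.camera_params("wrist")
d4=dots(np.load("pics/w4.npy"),200,215,280); R4=rows(d4,4); print([len(x) for x in R4],d4.shape)
for n in("w5","w6"):
    d=dots(np.load(f"pics/{n}.npy"),232,190,315,60); print(n,[(len(x),x[:,1].mean().round(1)) for x in rows(d,8)])
s,p=pickle.load(open("pics/w6.pkl","rb"))
print(s["tcp_pos"],"fixed jaw inner top",ray("wrist",[[227,61.7],[243,61.7],[259,61.7]],.043,p).round(4).tolist())
z=s["tcp_pos"][2]-.162
print("near end",z,ray("wrist",[[199.5,169.8],[304.5,169.8]],z,p).round(4).tolist())
s,p=pickle.load(open("pics/w5.pkl","rb"))
print("orange inner",ray("wrist",[[226,66.5],[260,66.5]],.043,p).round(4).tolist())
E
```

```text
[4, 5, 4, 5, 4, 5, 4, 5, 4, 5, 4, 5] (54, 2)
w5 [(4, np.float64(188.8)), (5, np.float64(206.5)), (4, np.float64(223.8))]
w6 [(4, np.float64(188.8)), (5, np.float64(206.5)), (4, np.float64(223.8))]
[ 0.58190401 -0.08104562  0.39898278] fixed jaw inner top [[0.5978, -0.1998, 0.043], [0.5817, -0.1988, 0.043], [0.5656, -0.1979, 0.043]]
near end 0.23698277802333687 [[0.6025, -0.1243, 0.237], [0.5538, -0.1213, 0.237]]
orange inner [[0.6078, -0.0568, 0.043], [0.5732, -0.0547, 0.043]]
```

```bash
python3 - <<'E'
from pnp import *
# plate-frame dot coords: fit from the end: ideal grid derived from w4 (pose then: tcp known; calibrate by current intrinsics)
im4=np.load("pics/w4.npy"); R4=rows(dots(im4,200,215,280),4)
p=r.camera_params("wrist"); K=np.array([[p["fx"],0,p["cx"]],[0,p["fy"],p["cy"]],[0,0,1]])
s6,p6=pickle.load(open("pics/w6.pkl","rb"))
# w4 camera pose: same tool-relative transform as w6
from scipy.spatial.transform import Rotation as Ro
def T(s): 
    M=np.eye(4);M[:3,:3]=Ro.from_euler("xyz",s["eef_rot"],degrees=True).as_matrix();M[:3,3]=s["tcp_pos"];return M
C=np.eye(4);C[:3,:3]=p6["R"];C[:3,3]=p6["t"]; tc=C@T(s6)   # cam<-tool
s4=dict(eef_rot=[179.867,-.064,-86.677],tcp_pos=[.59846,.23209,.34819]); C4=tc@np.linalg.inv(T(s4))
P4=dict(p,R=C4[:3,:3],t=C4[:3,3])
G=[ray("wrist",x,.033,P4) for x in R4]
allp=np.concatenate(G); c=allp.mean(0)
U,S,Vt=np.linalg.svd((allp-c)[:,:2]); ey=Vt[0]*np.sign(Vt[0][1]); ex=np.array([ey[1],-ey[0]])
loc=[np.c_[(g-c)[:,:2]@ex,(g-c)[:,:2]@ey,np.zeros(len(g))] for g in G]
# pitches
print("row pitch",np.diff([l[:,1].mean() for l in loc]).round(4),"col",np.diff(loc[1][:,0]).round(4), "yaw",np.degrees(np.arctan2(-ey[0],ey[1])))
for n in("w5","w6"):
    s,pp=pickle.load(open(f"pics/{n}.pkl","rb")); R=rows(dots(np.load(f"pics/{n}.npy"),232,190,315,60),8)
    rp=np.mean(np.diff([l[:,1].mean() for l in loc])); cp=np.mean(np.abs(np.diff(loc[1][:,0]))); y0=loc[0][:,1].mean()
    o=np.concatenate([np.c_[-(np.arange(len(x))-(len(x)-1)/2)*cp,np.full(len(x),y0+i*rp),np.zeros(len(x))] for i,x in enumerate(R)])
    q=np.concatenate(R)
    for f in (cv2.SOLVEPNP_ITERATIVE,):
        ok,rv,tv,e=cv2.solvePnPGeneric(o,q,K,None,flags=cv2.SOLVEPNP_IPPE)
        for a,b,ee in zip(rv,tv,e):
            Rw=np.array(pp["R"]).T@cv2.Rodrigues(a)[0]; t=np.array(pp["R"]).T@(b[:,0]-pp["t"])
            yv=Rw[:,1]; print(n,ee,"plate y axis",yv.round(3),"pitch",np.degrees(np.arcsin(yv[2])).round(2),"x tilt",np.degrees(np.arcsin(Rw[2,0])).round(2),"yaw",np.degrees(np.arctan2(-yv[0],yv[1])).round(2),"first row",(t+Rw@np.array([0,y0,0])).round(4))
E
```

```text
row pitch [0.0087 0.0088 0.0089 0.0087 0.0089 0.0088 0.0088 0.0088 0.0087 0.0088
 0.0089] col [-0.0097 -0.0097 -0.01   -0.0097] yaw 3.240987832042812
w5 [0.05633007] plate y axis [ 0.069  0.997 -0.031] pitch -1.8 x tilt -0.2 yaw -3.97 first row [0.5871 0.0247 0.2403]
w5 [0.5180269] plate y axis [0.057 0.81  0.584] pitch 35.75 x tilt -0.05 yaw -4.06 first row [0.5872 0.0262 0.235 ]
w6 [0.065527] plate y axis [ 0.067  0.997 -0.038] pitch -2.17 x tilt -0.39 yaw -3.84 first row [ 0.579  -0.1141  0.2382]
w6 [0.5228774] plate y axis [0.057 0.807 0.588] pitch 36.03 x tilt -0.19 yaw -4.05 first row [ 0.5791 -0.1126  0.2328]
```

```bash
cat > plan.py <<'E'
from pnp import *
from scipy.spatial.transform import Rotation as Ro
import sys
def T(s): 
    M=np.eye(4);M[:3,:3]=Ro.from_euler("xyz",s["eef_rot"],degrees=True).as_matrix();M[:3,3]=s["tcp_pos"];return M
def plateT(yaw,pitch,p):   # pitch<0: far end down
    M=np.eye(4);M[:3,:3]=Ro.from_euler("ZX",[yaw,pitch],degrees=True).as_matrix();M[:3,3]=p;return M
HY=-3.5; HO=np.array([.5863,-.1240,0]); HR=Ro.from_euler("z",HY,degrees=True).as_matrix()
# plate (centre) in tool from w6
s6=pickle.load(open("pics/w6.pkl","rb"))[0]
P6=plateT(-3.9,-2.0,[0,0,0]); P6[:3,3]=np.array([.579,-.1141,.2382])+P6[:3,:3]@[0,66,0]*0+P6[:3,:3]@np.array([0,.066,-.0015])
PT=np.linalg.inv(T(s6))@P6
def goal(pitch,yfar,zbot,yaw=HY,x=0):  # far-end bottom edge at holder y, z
    M=plateT(yaw,pitch,[0,0,0]); f=HO+HR@np.array([x,yfar,zbot]); M[:3,3]=f-M[:3,:3]@np.array([0,.075,-.0015]); return M
def delta(M):
    s=r.get_state(); D=np.linalg.inv(T(s))@M@np.linalg.inv(PT)
    print("shift",D[:3,3].round(4).tolist(),"rotvec",np.degrees(Ro.from_matrix(D[:3,:3]).as_rotvec()).round(2).tolist(),"tcp z",(M@np.linalg.inv(PT))[:3,3].round(4))
def now():
    s=r.get_state(); M=T(s)@PT; f=M@np.array([0,.075,-.0015,1]); n=M@np.array([0,-.075,-.0015,1])
    print("far",((HR.T@(f[:3]-HO))*1000).round(1),"near",((HR.T@(n[:3]-HO))*1000).round(1),"F",s["contact_force"].round(1),"M",s["moment"].round(2),"t",s["time_s"])
E
python3 - <<'E'
from plan import *
print("plate now");now()
delta(goal(-4,.062,.10)); delta(goal(-4,.062,.045))
E
```

```text
plate now
far [ -6.8 152.2 230.4] near [ -7.6   2.3 235.6] F [ 0.3  0.3 -1.9] M [ 0.01  0.1  -0.03] t 13.75
shift [0.0842, -0.0073, 0.1267] rotvec [-0.04, 2.02, -0.32] tcp z [ 0.5845 -0.1636  0.2724]
shift [0.0842, -0.0073, 0.1817] rotvec [-0.04, 2.02, -0.32] tcp z [ 0.5845 -0.1636  0.2174]
```

```bash

python3 -m pendant '[[[0.03,-0.003,0.02,0,0.7,-0.1,-1],[0.06,-0.006,0.05,0,1.4,-0.2,-1],[0.0842,-0.0073,0.09,0,2,-0.3,-1],[0.0842,-0.0073,0.12,0,2,-0.3,-1],[0.0842,-0.0073,0.1267,0,2,-0.3,-1]]]' 60 | grep -E "tcp|rot|gripper_f"
python3 -m pendant '[[[0,0,0,0,0,0,-1],[0,0,0.02,0,0,0,-1],[0,0,0.035,0,0,0,-1],[0,0,0.042,0,0,0,-1],[0,0,0.042,0,0,0,-1]]]' 60 | grep -E "tcp|rot|gripper_f"
python3 - <<'E'
from plan import *
now();delta(goal(-4,.064,.0415))
s=r.get_state();p=r.camera_params("wrist");im=r.capture("wrist");np.save("pics/w7.npy",im);pickle.dump((s,p),open("pics/w7.pkl","wb"))
K=np.array([[p["fx"],0,p["cx"]],[0,p["fy"],p["cy"]],[0,0,1]])
R=rows(dots(im,232,190,315,60),8); print([len(x) for x in R])
o=np.concatenate([np.c_[-(np.arange(len(x))-(len(x)-1)/2)*.0098,np.full(len(x),-.066+i*.0088),np.full(len(x),.0015)] for i,x in enumerate(R)])
ok,rv,tv,e=cv2.solvePnPGeneric(o,np.concatenate(R),K,None,flags=cv2.SOLVEPNP_IPPE)
Rw=np.array(p["R"]).T@cv2.Rodrigues(rv[0])[0];t=np.array(p["R"]).T@(tv[0][:,0]-p["t"]);yv=Rw[:,1]
print("pitch",np.degrees(np.arcsin(yv[2])),"yaw",np.degrees(np.arctan2(-yv[0],yv[1])),"far",HR.T@(t+Rw@[0,.075,-.0015]-HO),"near",HR.T@(t+Rw@[0,-.075,-.0015]-HO))
E
```

```text
tcp_pos: [0.5835, -0.1632, 0.2689]
eef_rot: [179.6, -2.0, -93.0]
gripper_force: 60.0
tcp_pos: [0.5852, -0.1647, 0.2318]
eef_rot: [-180.0, -2.0, -92.9]
gripper_force: 60.0
far [ 1.  61.1 59.5] near [  1.2 -88.6  69.9] F [-0.5 -0.6 -1.4] M [ 0.09  0.18 -0.  ] t 14.75
shift [-0.0036, 0.0007, 0.0179] rotvec [-0.15, 0.02, 0.08] tcp z [ 0.5846 -0.1617  0.2139]
[4, 5, 4]
pitch -3.3067114224221066 yaw -3.335995694087261 far [0.00079774 0.06134896 0.06078325] near [ 0.00122639 -0.08840068  0.0694354 ]
```

```bash

python3 -m pendant '[[[0,0,0.006,0,0,0,-1],[0,0,0.012,0,0,0,-1],[0,0,0.016,0,0,0,-1],[0,0,0.016,0,0,0,-1],[0,0,0.016,0,0,0,-1]]]' 60 | grep -E "tcp|contact"; python3 -c "from plan import *;now()"
for i in 1 2 3; do python3 -m pendant '[[[0,0,0.0005,0,0,0,-1],[0,0,0.001,0,0,0,-1],[0,0,0.001,0,0,0,-1]]]' | grep -E "tcp|contact"; done;  python3 -c "from plan import *;now()"
```

```text
tcp_pos: [0.5846, -0.166, 0.215]
contact_force: [-0.3, 0.1, -1.2]
far [ 0.5 59.7 42.7] near [  0.5 -89.9  53.1] F [-0.3  0.1 -1.2] M [ 0.09  0.07 -0.01] t 15.3
tcp_pos: [0.5846, -0.166, 0.2142]
contact_force: [1.1, 0.6, -1.4]
tcp_pos: [0.5846, -0.166, 0.213]
contact_force: [0.7, 0.5, -1.2]
tcp_pos: [0.5846, -0.1661, 0.212]
contact_force: [-0.3, -0.8, -2.4]
far [ 0.5 59.7 39.7] near [  0.5 -90.   50.1] F [-0.3 -0.8 -2.4] M [ 0.09  0.08 -0.01] t 16.2
```

```bash

for i in 1 2 3; do python3 -m pendant '[[[0,0,0.0005,0,0,0,-1],[0,0,0.0005,0,0,0,-1],[0,0,0.0005,0,0,0,-1]]]' >/dev/null; python3 -c "from plan import *;now()"; done
```

```text
far [ 0.5 59.6 39.3] near [  0.5 -90.   49.7] F [ 0.4  0.1 -1.3] M [ 0.07  0.13 -0.04] t 16.5
far [ 0.5 59.6 38.8] near [  0.5 -90.   49.2] F [ 0.3 -0.6 -1.9] M [ 0.08  0.11 -0.01] t 16.8
far [ 0.5 59.6 38.3] near [  0.5 -90.   48.7] F [ 0.1  0.2 -1.2] M [0.07 0.13 0.  ] t 17.1
```

```bash
cat > pose.py <<'E'
from plan import *
def pose():
    s=r.get_state();p=r.camera_params("wrist");im=r.capture("wrist")
    K=np.array([[p["fx"],0,p["cx"]],[0,p["fy"],p["cy"]],[0,0,1]])
    R=rows(dots(im,232,190,315,60),8)
    if [len(x) for x in R]!=[4,5,4]: print([len(x) for x in R])
    R=R[:3]
    o=np.concatenate([np.c_[-(np.arange(len(x))-(len(x)-1)/2)*.0098,np.full(len(x),-.066+i*.0088),np.full(len(x),.0015)] for i,x in enumerate(R)])
    ok,rv,tv,e=cv2.solvePnPGeneric(o,np.concatenate(R),K,None,flags=cv2.SOLVEPNP_IPPE)
    Rw=np.array(p["R"]).T@cv2.Rodrigues(rv[0])[0];t=np.array(p["R"]).T@(tv[0][:,0]-p["t"]);yv=Rw[:,1]
    print("pitch",np.degrees(np.arcsin(yv[2])).round(2),"yaw",np.degrees(np.arctan2(-yv[0],yv[1])).round(2),"far",(1e3*(HR.T@(t+Rw@[0,.075,-.0015]-HO))).round(1),"near",(1e3*(HR.T@(t+Rw@[0,-.075,-.0015]-HO))).round(1))
if __name__=="__main__":
    pose();pose();now()
E
python3 pose.py
```

```text
pitch -3.41 yaw -3.37 far [ 0.2 59.8 39.4] near [  0.5 -89.9  48.3]
pitch -3.59 yaw -3.3 far [ 0.  59.8 39. ] near [  0.6 -89.9  48.4]
far [ 0.5 59.6 38.3] near [  0.5 -90.   48.7] F [ 0.3 -0.6 -2.1] M [ 0.09  0.12 -0.06] t 17.2
```

```bash

for i in 1 2 3 4; do python3 -m pendant '[[[0,0,0.0004,0,0,0,-1],[0,0,0.0004,0,0,0,-1],[0,0,0.0004,0,0,0,-1]]]' >/dev/null; python3 -c "from plan import *;now()"; done
```

```text
far [ 0.5 59.6 37.9] near [  0.5 -90.   48.3] F [ 0.5 -0.4 -2. ] M [ 0.14  0.1  -0.02] t 17.5
far [ 0.5 59.6 37.5] near [  0.5 -90.   47.9] F [-0.4 -0.1 -1.7] M [ 0.12  0.13 -0.04] t 17.8
far [ 0.5 59.6 37.1] near [  0.5 -90.1  47.5] F [ 0.5 -0.5 -1. ] M [0.1  0.11 0.05] t 18.1
far [ 0.5 59.5 36.7] near [  0.5 -90.1  47.1] F [ 0.9  0.1 -1.4] M [0.12 0.03 0.  ] t 18.4
```

```bash
python3 pose.py
for i in 1 2 ; do python3 -m pendant '[[[0,0,0.0004,0,0,0,-1],[0,0,0.0004,0,0,0,-1],[0,0,0.0004,0,0,0,-1]]]' >/dev/null; python3 -c "from plan import *;now()"; done; python3 pose.py
```

```text
pitch -2.25 yaw -3.48 far [ 0.5 60.  40.1] near [  0.5 -89.9  45.9]
pitch -2.22 yaw -3.43 far [ 0.4 60.  40. ] near [  0.5 -89.9  45.8]
far [ 0.5 59.6 36.7] near [  0.5 -90.1  47.1] F [-0.3 -0.5 -1. ] M [0.11 0.07 0.04] t 18.5
far [ 0.5 59.5 36.3] near [  0.5 -90.1  46.7] F [-0.2  0.1 -0.4] M [ 0.06  0.03 -0.02] t 18.8
far [ 0.5 59.5 35.9] near [  0.5 -90.1  46.3] F [-0.1 -1.  -1.3] M [ 0.03  0.04 -0.01] t 19.1
pitch -1.76 yaw -3.54 far [ 0.6 60.  40. ] near [  0.5 -89.9  44.6]
pitch -1.71 yaw -3.52 far [ 0.6 60.  40.1] near [  0.5 -89.9  44.6]
far [ 0.5 59.5 35.9] near [  0.5 -90.1  46.3] F [-0.7 -0.2 -0.3] M [ 0.06  0.16 -0.01] t 19.2
```

```bash
cat > upd.py <<'E'
from plan import *
s=r.get_state()
# plate now: pitch -1.75, far bottom at holder (0.5,60,40.05), yaw -3.5
M=goal(-1.75,.060,.0400,x=.0005); PT2=np.linalg.inv(T(s))@M
np.save("PT.npy",PT2)
E
python3 upd.py; echo 'import os
if os.path.exists("PT.npy"): PT=np.load("PT.npy")' >> plan.py
python3 - <<'E'
from plan import *
now();delta(goal(-4,.060,.0408))
E
```

```text
far [ 0.5 60.  40. ] near [  0.5 -89.9  44.6] F [-0.7 -0.2 -0.3] M [ 0.06  0.16 -0.01] t 19.2
shift [-0.0065, 0.0004, -0.0049] rotvec [-0.02, 2.25, -0.0] tcp z [ 0.5845 -0.1595  0.2129]
```

```bash
python3 -m pendant '[[[-0.0015,0,-0.0018,0,0.5,0,-1],[-0.003,0,-0.003,0,1.1,0,-1],[-0.005,0.0002,-0.004,0,1.7,0,-1],[-0.0065,0.0004,-0.0049,0,2.25,0,-1],[-0.0065,0.0004,-0.0049,0,2.25,0,-1]]]' >/dev/null; python3 pose.py
```

```text
pitch -4.45 yaw -3.49 far [ 0.  60.2 40.3] near [  0.1 -89.3  51.9]
pitch -4.46 yaw -3.5 far [ 0.  60.2 40.1] near [  0.1 -89.4  51.8]
far [-0.  60.2 40.8] near [  0.  -89.4  51.3] F [ 0.3 -0.3 -0.6] M [0.37 0.15 0.01] t 19.8
```

```bash
python3 - <<'E'
from plan import *
delta(goal(-4,.066,.0408));delta(goal(-4,.078,.0408)); print(r.get_state()["eef_rot"])
E
```

```text
shift [-0.0058, -0.0001, -0.0004] rotvec [-0.02, 0.0, 0.02] tcp z [ 0.5848 -0.1535  0.2129]
shift [-0.0178, -0.0002, -0.0013] rotvec [-0.02, 0.0, 0.02] tcp z [ 0.5856 -0.1415  0.2129]
[179.99199182  -4.2463994  -92.94490532]
```

```bash
python3 -m pendant '[[[-0.002,0,-0.0002,0,0,0,-1],[-0.004,0,-0.0003,0,0,0,-1],[-0.006,0,-0.0004,0,0,0,-1],[-0.008,0,-0.0006,0,0,0,-1],[-0.009,0,-0.0007,0,0,0,-1]]]' >/dev/null; python3 -c "from plan import *;now()"
python3 -m pendant '[[[-0.001,0,-0.0001,0,0,0,-1],[-0.002,0,-0.0002,0,0,0,-1],[-0.003,0,-0.0002,0,0,0,-1],[-0.003,0,-0.0002,0,0,0,-1]]]' >/dev/null; python3 pose.py
```

```text
far [-0.  68.8 40.8] near [  0.  -80.8  51.4] F [ 0.4 -4.3 -1.4] M [-1.44  0.03 -0.  ] t 20.3
pitch -4.46 yaw -3.5 far [-0.1 71.3 40.3] near [ -0.1 -78.2  51.9]
pitch -4.33 yaw -3.54 far [ 0.  71.3 40.6] near [ -0.1 -78.2  51.9]
far [-0.  71.5 40.9] near [ -0.1 -78.2  51.4] F [ 0.4 -5.7 -0.5] M [-1.71  0.04 -0.03] t 20.8
```

```bash
python3 -m pendant '[[[-0.0015,0,-0.0001,0,0,0,-1],[-0.003,0,-0.0002,0,0,0,-1],[-0.0045,0,-0.0003,0,0,0,-1],[-0.006,0,-0.0004,0,0,0,-1],[-0.007,0,-0.0005,0,0,0,-1]]]' >/dev/null; python3 -m pendant '[[[0,0,0,0,0,0,-1],[0,0,0,0,0,0,-1]]]'>/dev/null; python3 pose.py; python3 -c "
from plan import *
delta(goal(-2,.078,.0402)); delta(goal(0,.078,.0402)); delta(goal(-2,.078,.0405))"
```

```text
pitch -4.81 yaw -3.51 far [-0.2 77.6 39.8] near [ -0.2 -71.9  52.4]
pitch -4.77 yaw -3.48 far [-0.2 77.6 39.8] near [ -0.2 -71.9  52.3]
far [-0.2 77.9 40.9] near [ -0.2 -71.7  51.5] F [-0.2 -8.6 -1.2] M [-2.91 -0.06 -0.04] t 21.6
shift [0.0057, -0.0001, 0.0047] rotvec [0.02, -2.06, -0.02] tcp z [ 0.5852 -0.1475  0.2089]
shift [0.0112, -0.0001, 0.0087] rotvec [0.04, -4.06, -0.02] tcp z [ 0.5849 -0.1533  0.2052]
shift [0.0057, -0.0001, 0.0044] rotvec [0.02, -2.06, -0.02] tcp z [ 0.5852 -0.1475  0.2092]
```

```bash
python3 -m pendant '[[[0.0014,0,0.0011,0,-0.5,0,-1],[0.0028,0,0.0022,0,-1,0,-1],[0.0043,0,0.0033,0,-1.5,0,-1],[0.0057,0,0.0043,0,-2.06,0,-1],[0.0057,0,0.0043,0,-2.06,0,-1]]]' >/dev/null;  python3 pose.py; python3 -c "
from plan import *
delta(goal(0,.078,.0402))"
```

```text
pitch -2.78 yaw -3.47 far [-0.2 77.6 39.1] near [ -0.1 -72.3  46.4]
pitch -2.62 yaw -3.42 far [-0.3 77.6 39.4] near [ -0.1 -72.2  46.2]
far [-0.1 77.9 40.5] near [ -0.2 -72.   45.7] F [ 0.  -9.1 -0.2] M [-2.99 -0.03 -0.  ] t 22.2
shift [0.0056, -0.0, 0.0042] rotvec [0.03, -2.0, -0.02] tcp z [ 0.5849 -0.1533  0.2052]
```

```bash
python3 -m pendant '[[[0.0014,0,0.0011,0,-0.5,0,-1],[0.0028,0,0.0022,0,-1,0,-1],[0.0042,0,0.0032,0,-1.5,0,-1],[0.0056,0,0.0042,0,-2,0,-1],[0.0056,0,0.0042,0,-2,0,-1]]]' >/dev/null;  python3 pose.py
```

```text
pitch -0.28 yaw -3.46 far [-0.  77.8 39.8] near [  0.  -72.2  40.6]
pitch -0.34 yaw -3.42 far [-0.2 77.8 39.7] near [  0.  -72.2  40.6]
far [-0.  78.  40.2] near [ -0.1 -72.   40.2] F [-0.1 -8.7 -0.7] M [-3.11  0.11  0.04] t 22.8
```

```bash
python3 -m pendant '[[[0,0,0.0003,0,0,0,-1],[0.0008,0,0.0004,0,0,0,-1],[0.0016,0,0.0004,0,0,0,-1],[0.0024,0,0.0004,0,0,0,-1],[0.0024,0,0.0004,0,0,0,-1]]]' >/dev/null;  python3 pose.py
```

```text
pitch -0.51 yaw -3.34 far [-0.1 75.7 39.4] near [  0.3 -74.3  40.7]
pitch -0.53 yaw -3.38 far [-0.  75.7 39.3] near [  0.3 -74.3  40.7]
far [ 0.1 75.9 40.2] near [  0.2 -74.1  40.2] F [-1.  -6.4  2.3] M [-2.32  0.32  0.15] t 23.4
```

```bash
python3 -m pendant '[[[0,0,0,0,0,0,-1],[0,0,0,0,0,0,-1],[0,0,0,0,0,0,-1]]]' 5 | grep -E "contact|gripper"
python3 -m pendant '[[[0,0,0,0,0,0,0.3],[0,0,0,0,0,0,0.6],[0,0,0,0,0,0,0.8],[0,0,0,0,0,0,0.8],[0,0,0,0,0,0,0.8]]]' | grep -E "contact|gripper"; python3 pose.py
```

```text
contact_force: [-0.4, -3.8, 1.3]
gripper_width: 0.05
gripper_force: 5.0
contact_force: [-0.3, -0.8, 0.3]
gripper_width: 0.0777
gripper_force: 0.0
pitch -0.42 yaw -3.29 far [-0.2 74.2 39.5] near [  0.3 -75.7  40.6]
pitch -0.32 yaw -3.29 far [-0.2 74.3 39.6] near [  0.3 -75.7  40.4]
far [-0.1 76.9 39.7] near [ -0.1 -73.1  39.5] F [-0.7 -1.3  0.6] M [ 0.04  0.11 -0.01] t 24.3
```

Released and seated. I'll lift straight up and check from above.

```bash
python3 -m pendant '[[[0,0,-0.01,0,0,0,0.8],[0,0,-0.03,0,0,0,0.8],[0,0,-0.07,0,0,0,0.8],[0,0,-0.12,0,0,0,0.8],[0,0,-0.17,0,0,0,0.8]]]' | grep -E "tcp|contact"
python3 -m pendant '[[[-0.045,0,-0.03,0,0,0,0.8],[-0.08,0,-0.05,0,0,0,0.8],[-0.08,0,-0.05,0,0,0,0.8],[-0.08,0,-0.05,0,0,0,0.8]]]' | grep -E "tcp|contact"
python3 - <<'E'
from plan import *
s=r.get_state();p=r.camera_params("wrist");im=r.capture("wrist");np.save("pics/w9.npy",im);pickle.dump((s,p),open("pics/w9.pkl","wb"))
t=r.capture("top");np.save("pics/t9.npy",t);sc=r.capture("scene")
a=cv2.resize(im[:240,130:370],(400,400));b=cv2.resize(sc[170:250,200:310],None,fx=3.6,fy=3.6)
o=np.zeros((400,800,3),np.uint8);o[:,:400]=a;o[:b.shape[0],400:400+b.shape[1]]=b[:400,:400]
cv2.imwrite("pics/w9.png",o[:,:,::-1])
H,S,V=top_measure(im);q=comp((H>5)&(H<20)&(S>180)&(V>150),(150,0,350,240));h=cv2.convexHull(q.astype(np.int32))[:,0]
c=cv2.minAreaRect(ray("wrist",h,.043,p)[:,:2].astype(np.float32)); print("orange in holder",HR.T@(np.r_[c[0],0]-HO),c[1])
d=dots(im,230,190,315,10);w=ray("wrist",d,.043,p);w=(w-HO)@HR;print(len(d),w.mean(0),w.min(0),w.max(0))
E
```

```text
tcp_pos: [0.5843, -0.1541, 0.3771]
contact_force: [0.9, 0.4, 0.6]
tcp_pos: [0.5887, -0.0733, 0.4257]
contact_force: [-0.3, 0.1, -0.3]Traceback (most recent call last):
  File "<stdin>", line 7, in <module>
  File "h.py", line 14, in comp
    n,l,st,c=cv2.connectedComponentsWithStats(mm); k=1+np.argmax(st[1:,4])
                                                       ~~~~~~~~~^^^^^^^^^^
    return _wrapfunc(a, 'argmax', axis=axis, out=out, **kwds)
    return bound(*args, **kwds)
ValueError: attempt to get argmax of an empty sequence
```

View pics/w9.png

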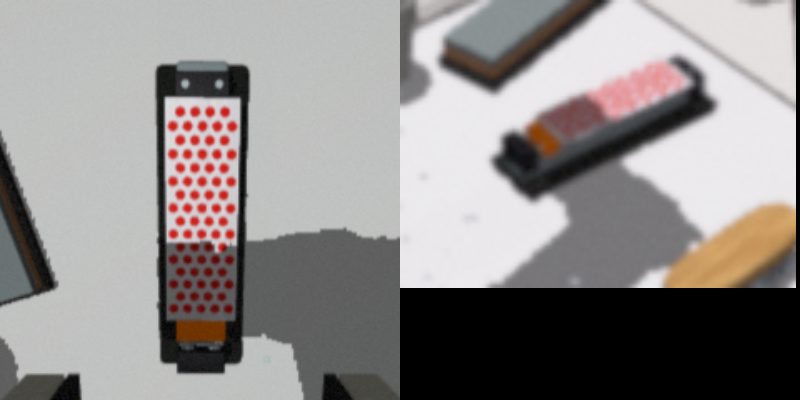

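The picture shows the plate lying flat, dots up, between the black jaw (row 97) and the orange jaw (row 320), and the gripper is clear.

```bash
python3 -c "
from plant import r
print(r.close_job(), r.get_state()['time_s'])"
```

```text
the job is handed in; nothing more can be done
the job is handed in; nothing more can be done
```

The red-dotted plate lies flat in the holder, dots up and clamped between both jaws, with the gripper clear and the job handed in; the closing call returned no verdict, so this rests on my last camera view.

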